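# Feel open the combination padlock of a document case

### The arm

A 6-joint arm with a two-finger parallel gripper is mounted at the origin on the work surface. World frame = base frame: x ahead of the robot, y to its left, z up, the work surface at z = 0. Lengths are in m, angles in rad, forces in N, time in s.
With the tool pointing down it reaches from about 0.4 to 0.825 m from the base axis. Payload 7 kg.
Tool frame: the origin (TCP) lies midway between the tips of the shut fingers; the grasp point (between the pads) lies hold_point_z behind it (hold_point_z is the distance from the TCP to the grasp point, in m); z points along the fingers, y is the line along which they close (so a half turn about z gives the same grasp; the last joint's range is limited). The gripper opens to 88 mm and grips with 3 to 60 N. Pads are 19 mm wide; open, the fingers measure 130 mm over their backs; the gripper's body (78 mm by 193 mm) begins 47 mm behind the grasp point.
Start: joints at [-1.012, 0.359, 0.012, 0, -1.224, -0.288], TCP at [0.181, -0.65, 0.227] pointing down, gripper open.
Joint ranges: [-3.07, 3.07], [-1.43, 2.12], [-1.02, 1.25], [-3.03, 1.67], [-3.05, -0], [-3.03, 3.03]. Speed limits (rad/s): [2.39, 2.39, 3.01, 3.14, 3.14, 3.14].

### API

Orientations are given as [roll, pitch, yaw] about the fixed x, y, z axes, in that order (R = Rz(yaw) Ry(pitch) Rx(roll)).
In Python, from station import * gives the robot as it stands.
- The arm moves only by the tool apply_moves, never from a script. Its argument "steps" is a list of rows, each an object with "translation": the shift along the world's x, y, z scaled (see below), a list of three; "rotation": the turn, a rotation vector about the world's x, y, z scaled (see below), a list of three. A call has exactly 10 rows; each row is the pose to reach, as a shift and turn from the pose commanded when the call began; what a row does not reach only later rows make up. The controller multiplies each number of a shift by 250 mm and each number of a turn by 30 degrees. A row lasts 1/12 s, in which the tool goes at most 41.7 mm and 7.16 degrees, less where a joint would pass 70% of its speed; a pose out of reach is approached as far as the arm can. A call with a number of a shift or a turn outside -1 to 1 is refused whole. A call with a gripper value outside its range is refused whole. "jaw" is the closure, from -1 (fully open) to 1 (shut), so that 0 is half open, set as the call begins (left out, the last holds). The fingers move at their own pace and stop on an object; "newtons" is the grip in N (left out, the last holds). Time passes only in rows, so rows that repeat a pose let the fingers close, or fill a call up. It gives the time, the measured TCP pose, the force, the opening and the grip force at its end, in the units of the state.
- get_state(): the state, without advancing time (a new reading comes with each control period).
- grab_frame(name): name is "side" or "top" or "wrist"; returns the picture (400x640x3 uint8, blue, green, red); there is no depth.
- camera_model(name): a dict with "fx", "fy", "cx", "cy" (pixels), "xyz" and "rotation" of the camera in the world. Camera axes: x right, y down, z forward; pixel columns grow to the right and rows downward; lengths in m; the calibration is good to about 2 mm. A picture is of the moment at which its call begins: read the wrist's pose just before it. camera_model takes no time and is no camera call; for the wrist camera it gives the pose at the moment of the call.
- job_done(): hands the job in; it is judged then, once.
The state is a dict: "t": time; "q": joint angles; "qd": joint speeds; "joint_efforts": joint torques, N m; "eef_pos": TCP position; "ee_rot": TCP orientation; "force": force on the tool from outside, world axes, zero at the start; "moment": the same for the moment, N m; "width": finger opening in m; "gripper_force": force on a finger pad.
Only numpy, scipy, OpenCV 4.12 (cv2) and the standard library are available. Lean on these libraries where they do the work, as an engineer would, in place of code of your own. Each camera call takes 0.05 s, during which the arm holds its last target. There are 200 camera calls.

### The job

The document case is locked with a single-dial combination padlock whose number is lost, so open it by feel: pinch the dial knob lightly and turn it clockwise, past the faint clicks, until it drops into the opening notch and will turn no further. Then draw the lock open along its shackle without wrenching the hasp, unhook it from the staple, and finish by holding the open lock up in the gripper, level with its dial on top, at least 10 cm clear above the case: do not put it down or let go of it. Leave the steel weight, the bowl and the brush where they are.

Things in the scene. Friction and masses are not known exactly. Their poses are not given: they have to be found in the camera images.
- chest: grey document case with aluminium edges, 270 mm (its x) by 340 mm (its y) by 85 mm high, too heavy to move; its hasp strap and lid stay put. Origin: centre of its underside, on the table; its x points away from the robot's side.
- rails (a point): midpoint between two steel guard rails on the case's top, at the level of the 2 mm base plate (87 mm above the table) on which the lock slides. The rails run along the case's x: 60 mm long, 2.5 mm thick, 7 mm high, 55 mm apart inside, open at both ends; they keep the lock from twisting. Axes as the case's.
- staple: the staple of the hasp (origin: centre of its eye), an upright arch of 6 mm round steel on the case: two posts 24 mm apart (centres) along the case's y, underside of its bridge 8 mm above this point. The shackle's short leg passes through it along x. The lock's case butts on the posts when they are 29 mm ahead of its origin. Its screws are short: a pull or push of over 60 N tears it out. Axes as the case's.
- lock: steel padlock, 0.3 to 0.45 kg, lying flat between the rails, dial up. Origin: centre of the underside of its case; x points to its shackle end (the way of the case's x), z up. Its case: 52 mm (x) by 50 mm (y) by 25 mm thick. Unhook it with the shackle fully drawn: slide it along x till the staple stands in the gap between case and tip (29 to 36 mm ahead of the origin), then lift straight up.
- lock_grip (a point): where the lock's case can be gripped, closing across its y (50 mm wide): midway between its sides, 17 mm above its underside, 3 mm behind its origin, under the dial. The sides rise 18 mm above the rails; keep the fingertips above the rails' tops. The dial knob stands up 32 mm above this point, between the fingers. Axes as the lock's.
- dial (a joint): angle of the dial, rad, growing clockwise seen from above; no end stops. Ten faint clicks 0.52 rad apart (0.05 to 0.1 N m) are false. In the deep opening notch, at an unknown place 0.6 to 1.9 rad clockwise of the start, a sprung fence drops in: 0.1 rad of play each way, then a hard stop both ways (holds 0.35 N m). It stays in when let go; only then is the shackle free.
- dial_grip (a point): point on the dial's axis, 39 mm above the lock's underside, halfway up its round knurled knob: 26 mm across, 20 mm high, standing on the 43 mm dial disc (top of disc 10 mm below this point). Turns with the dial; its x points along the white mark. The spindle is thin: a pinch of more than 60 N bends it; 20 to 30 N is plenty.
- shackle (a joint): how far the shackle is drawn out of the lock case along the lock's x, m: 0 shut, 0.024 fully drawn; locked, it rattles 1 mm. No spring, no swivel; it stays where left (4 N of friction). Pull the lock case along its minus x, away from the staple: the staple holds the crown back, and after 3 to 22 mm of slack the case comes 24 mm off the short leg.
- shackle_crown (a point): middle of the shackle's crown, 8 mm round bar along the lock's y, 12.5 mm above the lock's underside, 58 mm ahead of its origin when shut, 82 mm when drawn. The legs' centres are at the lock's y = +17 mm (short leg) and -17 mm (long leg).
- shackle_tip (a point): free end of the shackle's short leg (the one through the staple): 15 mm ahead of the lock's origin when shut, inside the case; 39 mm when fully drawn, 13 mm clear of the case's end face (which is 26 mm ahead of the origin).
- weight: steel press weight with a knob, 52 mm across, 46 mm high, standing on the document case's lid beyond the lock; origin under its centre. Bystander
- bowl: white paste bowl, 100 mm across, 45 mm high, on the table to the left; origin under its centre. Bystander
- brush: flat paste brush, 220 mm long, lying on the table to the right; origin under its middle. Bystander

How it is judged:
By the outcome, as a careful person would: the job done as asked, in the order asked, and still so for the second after the job is handed in, while the arm keeps its last pose, push and grip.
It also fails if it takes over 67 s, if anything falls off the work surface, if the arm or the gripper's body presses on something with over 40 N, if the wrist force passes 120 N, or if a joint passes its speed limit or range.

## Working session

There is one attempt and no reset: what is moved stays moved. The work goes in short steps, Python scripts to look and compute and a tool call to move; the robot and the scene stay as the last step left them, time stands still between calls to the robot, and variables do not carry over. Pictures are saved under pics/ and viewed, at most 10 in all, crops included, and the job is handed in when it is done.

Besides the shell and the picture viewer there is one more tool, called after "Emit:" by a JSON object that holds its "fn" and its "kwargs". apply_moves: Moves the arm, as the interface text tells. Shifts and turns lie within -1 to 1; 1 stands for 250 mm of shift or 30 degrees of turn. Its arguments: {"type":"object","properties":{"steps":{"type":"array"},"jaw":{"type":"number"},"newtons":{"type":"number"}},"required":["steps"]}

```bash
mkdir -p pics
python3 - <<'E'
from station import *
import cv2,numpy as np
s=get_state();print({k:np.round(v,3).tolist() for k,v in s.items()})
for n in("top","side"):
    cv2.imwrite(f"pics/{n}0.png",grab_frame(n))
    print(n,camera_model(n))
try: print(hold_point_z)
except Exception as e: print(e)
E
```

```text
{'t': 0.0, 'q': [-1.012, 0.359, 0.011, -0.0, -1.224, -0.288], 'qd': [-0.002, -0.0, 0.001, 0.001, 0.001, -0.001], 'joint_efforts': [-0.001, -58.272, 29.305, 6.997, 0.007, -0.0], 'eef_pos': [0.18, -0.65, 0.226], 'ee_rot': [3.14, -0.0, -2.871], 'force': [-0.46, -0.219, -0.329], 'moment': [-0.042, 0.031, 0.017], 'gripper_force': 0.0, 'width': 0.087}
top {'fx': 406.6560512570718, 'fy': 406.6560512570718, 'cx': 314.30098538050595, 'cy': 199.13080958503937, 'xyz': array([0.4762841 , 0.01122278, 1.28516476]), 'rotation': array([-3.07477154,  0.02242344, -1.56383122])}
side {'fx': 442.29487861601865, 'fy': 442.29487861601865, 'cx': 318.4321741219265, 'cy': 203.04066453104326, 'xyz': array([0.26212299, 0.95737296, 0.97616751]), 'rotation': array([-2.30701981,  0.01922168, -2.88385862])}
0.0188
```

View pics/top0.png

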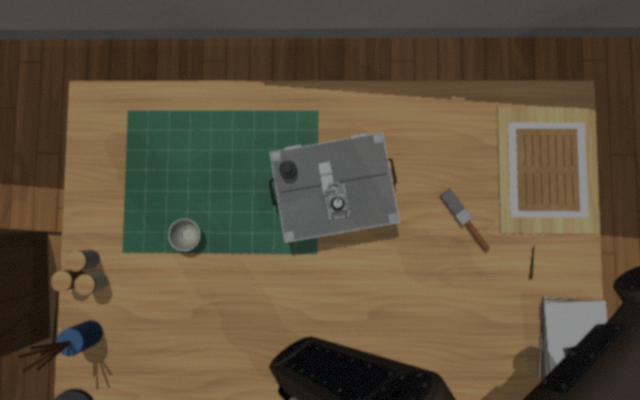

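View pics/side0.png

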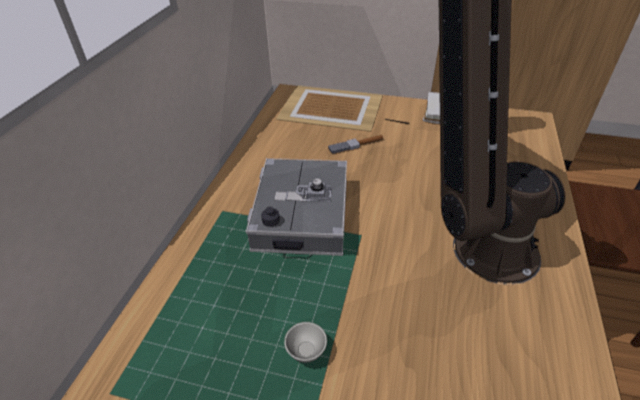

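The case is at about (271,152)–(398,222) in the top view, the dial at (337,203), the weight at (288,170), the bowl at (184,235) and the brush at (465,220). Next I need the positions in the world frame.

```bash
cat > h.py <<'E'
from station import *
import cv2,numpy as np
from scipy.spatial.transform import Rotation as R
def ray(c,u,v,z):
    d=R.from_euler('xyz',c['rotation']).apply([(u-c['cx'])/c['fx'],(v-c['cy'])/c['fy'],1]);p=np.array(c['xyz'])
    return p+d*(z-p[2])/d[2]
def proj(c,p):
    q=R.from_euler('xyz',c['rotation']).inv().apply(np.array(p)-c['xyz']);return [c['cx']+c['fx']*q[0]/q[2],c['cy']+c['fy']*q[1]/q[2]]
E
python3 - <<'E'
from h import *
c=camera_model("top")
for u,v,z in[(271,152,.085),(383,135,.085),(398,222,.085),(286,242,.085),(337,203,.136)]:print(u,v,ray(c,u,v,z).round(4))
c2=camera_model("side");print(ray(c2,317,182,.136))
im=cv2.imread('pics/top0.png')[125:250,260:410];cv2.imwrite('pics/topc.png',cv2.resize(im,None,fx=4.8,fy=4.8,interpolation=cv2.INTER_CUBIC))
E
```

```text
271 152 [0.6969 0.1691 0.085 ]
383 135 [ 0.749  -0.1647  0.085 ]
398 222 [ 0.4905 -0.2074  0.085 ]
286 242 [0.4296 0.1211 0.085 ]
337 203 [ 0.5424 -0.0267  0.136 ]
[ 0.54211624 -0.02468076  0.136     ]
```

View pics/topc.png

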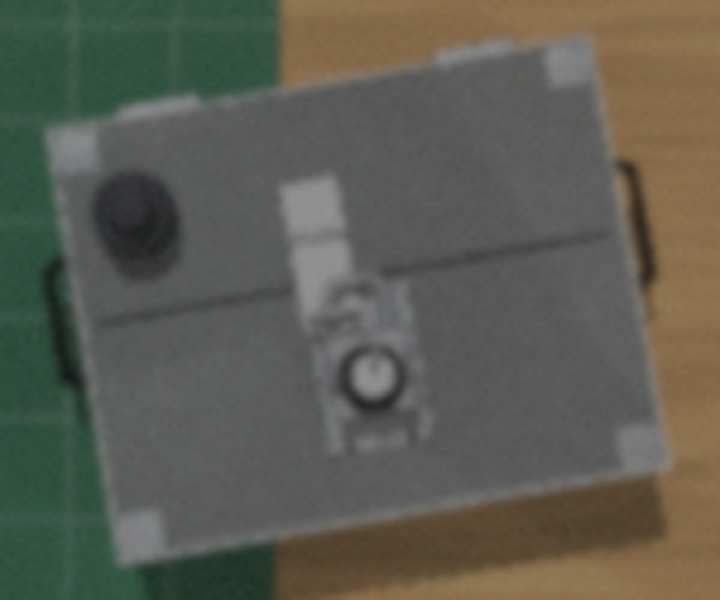

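The enlarged crop shows the dial centre at (372,378), the shackle and staple at (350,300), and the rails running along the case's x. The case yaw is about 0.17 rad, and the dial is near (0.542, -0.026). Now I move over it.

Emit:
{"fn": "apply_moves", "kwargs": {"steps": [{"translation": [0.036, 0.062, 0.01], "rotation": [0, 0, 0.1]}, {"translation": [0.072, 0.125, 0.02], "rotation": [0, 0, 0.2]}, {"translation": [0.108, 0.187, 0.02], "rotation": [0, 0, 0.3]}, {"translation": [0.144, 0.25, 0.02], "rotation": [0, 0, 0.4]}, {"translation": [0.18, 0.312, 0.02], "rotation": [0, 0, 0.5]}, {"translation": [0.216, 0.374, 0.02], "rotation": [0, 0, 0.6]}, {"translation": [0.252, 0.437, 0.02], "rotation": [0, 0, 0.7]}, {"translation": [0.288, 0.5, 0.02], "rotation": [0, 0, 0.8]}, {"translation": [0.324, 0.562, 0.02], "rotation": [0, 0, 0.9]}, {"translation": [0.36, 0.624, 0.02], "rotation": [0, 0, 1.0]}], "jaw": -1, "newtons": 20}}

```text
t: 0.93
eef_pos: [0.2707, -0.4934, 0.2312]
ee_rot: [3.141, 0.0, -2.345]
force: [-0.0, -0.2, -0.3]
width: 0.0874
gripper_force: 0.0
```

Emit:
{"fn": "apply_moves", "kwargs": {"steps": [{"translation": [0.036, 0.062, 0.01], "rotation": [0, 0, 0.1]}, {"translation": [0.072, 0.125, 0.02], "rotation": [0, 0, 0.2]}, {"translation": [0.108, 0.187, 0.02], "rotation": [0, 0, 0.3]}, {"translation": [0.144, 0.25, 0.02], "rotation": [0, 0, 0.4]}, {"translation": [0.18, 0.312, 0.02], "rotation": [0, 0, 0.5]}, {"translation": [0.216, 0.374, 0.02], "rotation": [0, 0, 0.6]}, {"translation": [0.252, 0.437, 0.02], "rotation": [0, 0, 0.7]}, {"translation": [0.288, 0.5, 0.02], "rotation": [0, 0, 0.8]}, {"translation": [0.324, 0.562, 0.02], "rotation": [0, 0, 0.9]}, {"translation": [0.36, 0.624, 0.02], "rotation": [0, 0, 1.0]}]}}

```text
t: 1.77
eef_pos: [0.3607, -0.3374, 0.2363]
ee_rot: [3.141, 0.0, -1.821]
force: [0.2, -0.7, 1.4]
width: 0.0876
gripper_force: 0.0
```

Emit:
{"fn": "apply_moves", "kwargs": {"steps": [{"translation": [0.036, 0.062, 0.01], "rotation": [0, 0, 0.1]}, {"translation": [0.072, 0.125, 0.02], "rotation": [0, 0, 0.2]}, {"translation": [0.108, 0.187, 0.02], "rotation": [0, 0, 0.3]}, {"translation": [0.144, 0.25, 0.02], "rotation": [0, 0, 0.4]}, {"translation": [0.18, 0.312, 0.02], "rotation": [0, 0, 0.5]}, {"translation": [0.216, 0.374, 0.02], "rotation": [0, 0, 0.6]}, {"translation": [0.252, 0.437, 0.02], "rotation": [0, 0, 0.7]}, {"translation": [0.288, 0.5, 0.02], "rotation": [0, 0, 0.8]}, {"translation": [0.324, 0.562, 0.02], "rotation": [0, 0, 0.9]}, {"translation": [0.36, 0.624, 0.02], "rotation": [0, 0, 1.0]}]}}

```text
t: 2.6
eef_pos: [0.4506, -0.1815, 0.2413]
ee_rot: [3.141, 0.0, -1.297]
force: [0.4, 0.1, 0.5]
width: 0.0878
gripper_force: 0.0
```

Emit:
{"fn": "apply_moves", "kwargs": {"steps": [{"translation": [0.036, 0.06, 0.01], "rotation": [0, 0, 0.1]}, {"translation": [0.072, 0.12, 0.02], "rotation": [0, 0, 0.2]}, {"translation": [0.108, 0.18, 0.02], "rotation": [0, 0, 0.3]}, {"translation": [0.144, 0.24, 0.02], "rotation": [0, 0, 0.4]}, {"translation": [0.18, 0.3, 0.02], "rotation": [0, 0, 0.5]}, {"translation": [0.216, 0.37, 0.02], "rotation": [0, 0, 0.6]}, {"translation": [0.252, 0.43, 0.02], "rotation": [0, 0, 0.7]}, {"translation": [0.288, 0.5, 0.02], "rotation": [0, 0, 0.8]}, {"translation": [0.324, 0.56, 0.02], "rotation": [0, 0, 0.9]}, {"translation": [0.36, 0.624, 0.02], "rotation": [0, 0, 1.0]}]}}

```text
t: 3.43
eef_pos: [0.5406, -0.0256, 0.2463]
ee_rot: [3.141, 0.0, -0.774]
force: [-1.0, -1.3, 0.5]
width: 0.0877
gripper_force: 0.0
```

Run:
```python
from h import *
s=get_state();print({k:np.round(s[k],4).tolist() for k in('t','q','eef_pos','ee_rot','force','moment')})
c=camera_model("wrist");print(c)
im=grab_frame("wrist");cv2.imwrite("pics/w1.png",im)
print(proj(c,[.542,-.026,.136]))
```

```text
{'t': 3.4333, 'q': [0.3149, 0.126, -0.2525, -0.0002, -1.1929, 0.4822], 'eef_pos': [0.5406, -0.0256, 0.2463], 'ee_rot': [3.1412, 0.0004, -0.7738], 'force': [-0.9839, -1.3363, 0.4712], 'moment': [-0.0729, 0.0922, 0.0311]}
{'fx': 350.829562021594, 'fy': 350.829562021594, 'cx': 321.38571791371214, 'cy': 201.8188674191427, 'xyz': array([ 0.59721513, -0.08055   ,  0.40488888]), 'rotation': array([ 2.84765821e+00, -9.86764858e-05, -2.34473288e+00])}
[np.float64(320.8268005396505), np.float64(197.2863789290525)]
```

View pics/w1.png

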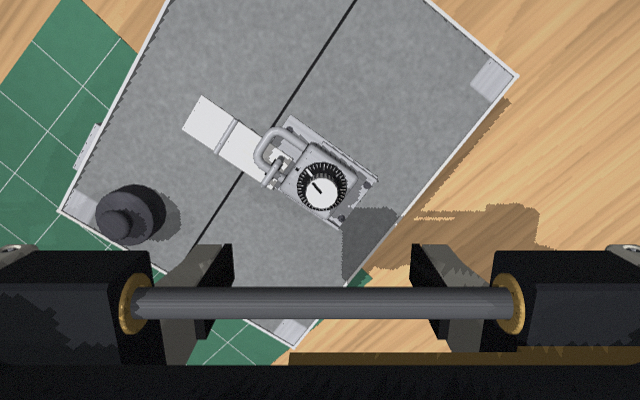

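The wrist view shows the dial near (321,192), with the staple and shackle at (275,160). I'll crop in closer.

Run:
```python
from h import *
im=cv2.imread('pics/w1.png')[105:235,235:395];cv2.imwrite('pics/w1c.png',cv2.resize(im,None,fx=4.6,fy=4.6,interpolation=cv2.INTER_CUBIC))
```

```text
(no output)
```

View pics/w1c.png

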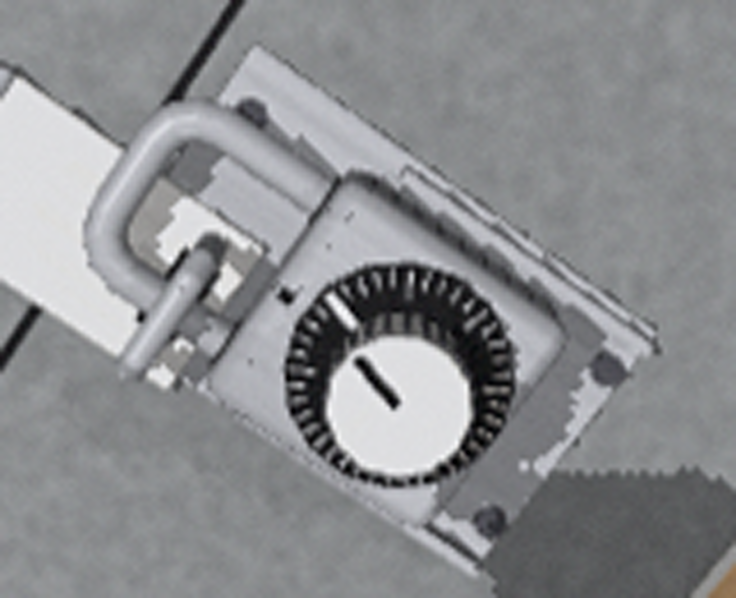

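The knob top is at crop (399,404), i.e. pixel (321.7,192.8). The disc centre is at (322,186.7) and the staple bridge centre at (272.2,171.3).

Run:
```python
from h import *
c=camera_model("wrist")
f=lambda x,y,z:ray(c,235+x/4.6,105+y/4.6,z)
K=f(399,404,.136);D=f(400,376,.116);S=f(171,305,.1115);A=f(405,170,.094);B=f(655,345,.094);P=f(130,365,.1105);Q=f(212,245,.1105)
print(K,D,S,"rail yaw",np.arctan2(*(A-B)[[1,0]]),"staple yaw",np.arctan2((Q-P)[0],-(Q-P)[1]), np.linalg.norm(P-Q))
y=.17;e=np.array([np.cos(y),np.sin(y),0]);n=np.array([-np.sin(y),np.cos(y),0])
print("staple rel K",(S-K)@e,(S-K)@n,"edge",A,B,np.linalg.norm(A-B), (A-K)@n)
t=f(343,313,.116);print("mark",np.arctan2(*(t-D)[[1,0]]))
```

```text
[ 0.54589326 -0.0271356   0.136     ] [ 0.54566057 -0.02717956  0.116     ] [ 0.58402179 -0.00536341  0.1115    ] rail yaw 0.1944074618945291 staple yaw 0.1829067063487347 0.027833851460886797
staple rel K 0.041262367130721955 0.015007660081984266 edge [ 0.57013823 -0.05221829  0.094     ] [ 0.51112153 -0.06383834  0.094     ] 0.060149789354061185 -0.0288229410951248
mark -0.0487799619111463
```

Emit:
{"fn": "apply_moves", "kwargs": {"steps": [{"translation": [0.018, -0.006, -0.05], "rotation": [0, 0, 0]}, {"translation": [0.018, -0.006, -0.12], "rotation": [0, 0, 0]}, {"translation": [0.018, -0.006, -0.2], "rotation": [0, 0, 0]}, {"translation": [0.018, -0.006, -0.28], "rotation": [0, 0, 0]}, {"translation": [0.018, -0.006, -0.35], "rotation": [0, 0, 0]}, {"translation": [0.018, -0.006, -0.41], "rotation": [0, 0, 0]}, {"translation": [0.018, -0.006, -0.45], "rotation": [0, 0, 0]}, {"translation": [0.018, -0.006, -0.48], "rotation": [0, 0, 0]}, {"translation": [0.018, -0.006, -0.5], "rotation": [0, 0, 0]}, {"translation": [0.018, -0.006, -0.505], "rotation": [0, 0, 0]}]}}

```text
t: 4.32
eef_pos: [0.5449, -0.028, 0.1198]
ee_rot: [3.141, 0.0, -0.776]
force: [-0.0, 0.3, -0.6]
width: 0.0879
gripper_force: 0.0
```

Emit:
{"fn": "apply_moves", "kwargs": {"steps": [{"translation": [0, 0, 0], "rotation": [0, 0, 0]}, {"translation": [0, 0, 0], "rotation": [0, 0, 0]}, {"translation": [0, 0, 0], "rotation": [0, 0, 0]}, {"translation": [0, 0, 0], "rotation": [0, 0, 0]}, {"translation": [0, 0, 0], "rotation": [0, 0, 0]}, {"translation": [0, 0, 0], "rotation": [0, 0, 0]}, {"translation": [0, 0, 0], "rotation": [0, 0, 0]}, {"translation": [0, 0, 0], "rotation": [0, 0, 0]}, {"translation": [0, 0, 0], "rotation": [0, 0, 0]}, {"translation": [0, 0, 0], "rotation": [0, 0, 0]}], "jaw": 1, "newtons": 22}}

```text
t: 5.15
eef_pos: [0.5448, -0.028, 0.1203]
ee_rot: [3.141, 0.0, -0.776]
force: [-2.5, -2.6, 2.2]
width: 0.0265
gripper_force: 1.7
```

Run:
```python
from h import *
s=get_state();print({k:np.round(s[k],4).tolist() for k in('t','q','eef_pos','ee_rot','force','moment','width','gripper_force')})
```

```text
{'t': 5.15, 'q': [0.3079, 0.243, -0.4174, 0.0001, -0.911, 0.4864], 'eef_pos': [0.5448, -0.028, 0.1203], 'ee_rot': [3.141, 0.0002, -0.7764], 'force': [-2.5333, -2.6174, 2.2298], 'moment': [-0.822, 1.3423, 0.0114], 'width': 0.0265, 'gripper_force': 1.7221}
```

Emit:
{"fn": "apply_moves", "kwargs": {"steps": [{"translation": [0, 0, 0], "rotation": [0, 0, 0]}, {"translation": [0, 0, 0], "rotation": [0, 0, 0]}, {"translation": [0, 0, 0], "rotation": [0, 0, -0.1]}, {"translation": [0, 0, 0], "rotation": [0, 0, -0.2]}, {"translation": [0, 0, 0], "rotation": [0, 0, -0.3]}, {"translation": [0, 0, 0], "rotation": [0, 0, -0.4]}, {"translation": [0, 0, 0], "rotation": [0, 0, -0.5]}, {"translation": [0, 0, 0], "rotation": [0, 0, -0.6]}, {"translation": [0, 0, 0], "rotation": [0, 0, -0.7]}, {"translation": [0, 0, 0], "rotation": [0, 0, -0.8]}]}}

```text
t: 5.98
eef_pos: [0.545, -0.0279, 0.1203]
ee_rot: [3.141, 0.0, -1.198]
force: [-1.2, 0.1, 0.2]
width: 0.0254
gripper_force: 22.0
```

```bash
cat > st.py <<'E'
from h import *
s=get_state();print({k:np.round(s[k],3).tolist() for k in('t','eef_pos','ee_rot','force','moment','width','gripper_force')})
E
python3 st.py
```

```text
{'t': 5.983, 'eef_pos': [0.545, -0.028, 0.12], 'ee_rot': [3.141, 0.0, -1.198], 'force': [-1.172, 0.09, 0.239], 'moment': [-0.152, 0.476, 0.056], 'width': 0.025, 'gripper_force': 21.998}
```

Emit:
{"fn": "apply_moves", "kwargs": {"steps": [{"translation": [0, 0, 0], "rotation": [0, 0, -0.04]}, {"translation": [0, 0, 0], "rotation": [0, 0, -0.08]}, {"translation": [0, 0, 0], "rotation": [0, 0, -0.12]}, {"translation": [0, 0, 0], "rotation": [0, 0, -0.16]}, {"translation": [0, 0, 0], "rotation": [0, 0, -0.2]}, {"translation": [0, 0, 0], "rotation": [0, 0, -0.24]}, {"translation": [0, 0, 0], "rotation": [0, 0, -0.28]}, {"translation": [0, 0, 0], "rotation": [0, 0, -0.32]}, {"translation": [0, 0, 0], "rotation": [0, 0, -0.36]}, {"translation": [0, 0, 0], "rotation": [0, 0, -0.4]}]}}

```text
t: 6.82
eef_pos: [0.5449, -0.0279, 0.1203]
ee_rot: [3.141, 0.0, -1.407]
force: [-1.9, -0.6, 1.0]
width: 0.0252
gripper_force: 22.0
```

```bash
python3 st.py
```

```text
{'t': 6.817, 'eef_pos': [0.545, -0.028, 0.12], 'ee_rot': [3.141, 0.0, -1.407], 'force': [-1.913, -0.593, 1.041], 'moment': [0.035, 0.718, 0.07], 'width': 0.025, 'gripper_force': 22.0}
```

Emit:
{"fn": "apply_moves", "kwargs": {"steps": [{"translation": [0, 0, 0], "rotation": [0, 0, -0.04]}, {"translation": [0, 0, 0], "rotation": [0, 0, -0.08]}, {"translation": [0, 0, 0], "rotation": [0, 0, -0.12]}, {"translation": [0, 0, 0], "rotation": [0, 0, -0.16]}, {"translation": [0, 0, 0], "rotation": [0, 0, -0.2]}, {"translation": [0, 0, 0], "rotation": [0, 0, -0.24]}, {"translation": [0, 0, 0], "rotation": [0, 0, -0.28]}, {"translation": [0, 0, 0], "rotation": [0, 0, -0.32]}, {"translation": [0, 0, 0], "rotation": [0, 0, -0.36]}, {"translation": [0, 0, 0], "rotation": [0, 0, -0.4]}]}}

```text
t: 7.65
eef_pos: [0.5449, -0.0279, 0.1203]
ee_rot: [3.141, -0.0, -1.616]
force: [-2.8, 0.4, 1.9]
width: 0.0254
gripper_force: 22.0
```

```bash
python3 st.py
```

```text
{'t': 7.65, 'eef_pos': [0.545, -0.028, 0.12], 'ee_rot': [3.141, -0.0, -1.616], 'force': [-2.826, 0.428, 1.894], 'moment': [0.152, 1.169, -0.035], 'width': 0.025, 'gripper_force': 22.0}
```

Emit:
{"fn": "apply_moves", "kwargs": {"steps": [{"translation": [0, 0, 0], "rotation": [0, 0, -0.04]}, {"translation": [0, 0, 0], "rotation": [0, 0, -0.08]}, {"translation": [0, 0, 0], "rotation": [0, 0, -0.12]}, {"translation": [0, 0, 0], "rotation": [0, 0, -0.16]}, {"translation": [0, 0, 0], "rotation": [0, 0, -0.2]}, {"translation": [0, 0, 0], "rotation": [0, 0, -0.24]}, {"translation": [0, 0, 0], "rotation": [0, 0, -0.28]}, {"translation": [0, 0, 0], "rotation": [0, 0, -0.32]}, {"translation": [0, 0, 0], "rotation": [0, 0, -0.36]}, {"translation": [0, 0, 0], "rotation": [0, 0, -0.4]}]}}

```text
t: 8.48
eef_pos: [0.545, -0.028, 0.1203]
ee_rot: [3.142, -0.0, -1.826]
force: [-3.8, 0.4, 2.9]
width: 0.0251
gripper_force: 22.0
```

```bash
python3 st.py
```

```text
{'t': 8.483, 'eef_pos': [0.545, -0.028, 0.12], 'ee_rot': [3.142, -0.0, -1.826], 'force': [-3.83, 0.395, 2.858], 'moment': [0.122, 1.433, -0.011], 'width': 0.025, 'gripper_force': 22.001}
```

Emit:
{"fn": "apply_moves", "kwargs": {"steps": [{"translation": [0, 0, 0], "rotation": [0, 0, -0.04]}, {"translation": [0, 0, 0], "rotation": [0, 0, -0.08]}, {"translation": [0, 0, 0], "rotation": [0, 0, -0.12]}, {"translation": [0, 0, 0], "rotation": [0, 0, -0.16]}, {"translation": [0, 0, 0], "rotation": [0, 0, -0.2]}, {"translation": [0, 0, 0], "rotation": [0, 0, -0.24]}, {"translation": [0, 0, 0], "rotation": [0, 0, -0.28]}, {"translation": [0, 0, 0], "rotation": [0, 0, -0.32]}, {"translation": [0, 0, 0], "rotation": [0, 0, -0.36]}, {"translation": [0, 0, 0], "rotation": [0, 0, -0.4]}]}}

```text
t: 9.32
eef_pos: [0.545, -0.0279, 0.1203]
ee_rot: [3.141, -0.0, -2.035]
force: [-4.5, -0.4, 2.3]
width: 0.0253
gripper_force: 22.0
```

```bash
python3 st.py
```

```text
{'t': 9.317, 'eef_pos': [0.545, -0.028, 0.12], 'ee_rot': [3.141, -0.0, -2.035], 'force': [-4.522, -0.391, 2.265], 'moment': [0.059, 1.526, -0.071], 'width': 0.025, 'gripper_force': 22.001}
```

Emit:
{"fn": "apply_moves", "kwargs": {"steps": [{"translation": [0, 0, 0], "rotation": [0, 0, -0.04]}, {"translation": [0, 0, 0], "rotation": [0, 0, -0.08]}, {"translation": [0, 0, 0], "rotation": [0, 0, -0.12]}, {"translation": [0, 0, 0], "rotation": [0, 0, -0.16]}, {"translation": [0, 0, 0], "rotation": [0, 0, -0.2]}, {"translation": [0, 0, 0], "rotation": [0, 0, -0.24]}, {"translation": [0, 0, 0], "rotation": [0, 0, -0.28]}, {"translation": [0, 0, 0], "rotation": [0, 0, -0.32]}, {"translation": [0, 0, 0], "rotation": [0, 0, -0.36]}, {"translation": [0, 0, 0], "rotation": [0, 0, -0.4]}]}}

```text
t: 10.15
eef_pos: [0.5451, -0.0281, 0.1203]
ee_rot: [-3.141, -0.0, -2.244]
force: [-1.3, -1.7, 0.5]
width: 0.0256
gripper_force: 22.0
```

```bash
python3 st.py
```

```text
{'t': 10.15, 'eef_pos': [0.545, -0.028, 0.12], 'ee_rot': [-3.141, -0.0, -2.244], 'force': [-1.284, -1.701, 0.457], 'moment': [-0.814, 0.814, 0.214], 'width': 0.026, 'gripper_force': 22.0}
```

Emit:
{"fn": "apply_moves", "kwargs": {"steps": [{"translation": [0, 0, 0], "rotation": [0, 0, -0.02]}, {"translation": [0, 0, 0], "rotation": [0, 0, -0.04]}, {"translation": [0, 0, 0], "rotation": [0, 0, -0.06]}, {"translation": [0, 0, 0], "rotation": [0, 0, -0.08]}, {"translation": [0, 0, 0], "rotation": [0, 0, -0.1]}, {"translation": [0, 0, 0], "rotation": [0, 0, -0.12]}, {"translation": [0, 0, 0], "rotation": [0, 0, -0.14]}, {"translation": [0, 0, 0], "rotation": [0, 0, -0.16]}, {"translation": [0, 0, 0], "rotation": [0, 0, -0.16]}, {"translation": [0, 0, 0], "rotation": [0, 0, -0.16]}]}}

```text
t: 10.98
eef_pos: [0.5449, -0.0281, 0.1204]
ee_rot: [-3.142, -0.0, -2.327]
force: [-3.2, -4.7, 1.9]
width: 0.0253
gripper_force: 22.0
```

```bash
python3 st.py
```

```text
{'t': 10.983, 'eef_pos': [0.545, -0.028, 0.12], 'ee_rot': [-3.142, -0.0, -2.327], 'force': [-3.172, -4.661, 1.921], 'moment': [-1.645, 1.1, 0.337], 'width': 0.025, 'gripper_force': 22.0}
```

The moment rose to 0.34 N m, well above the false clicks, so the dial is against the hard stop. I'll back off slightly, release, rise, and check the mark.

Emit:
{"fn": "apply_moves", "kwargs": {"steps": [{"translation": [0, 0, 0], "rotation": [0, 0, 0.05]}, {"translation": [0, 0, 0], "rotation": [0, 0, 0.1]}, {"translation": [0, 0, 0], "rotation": [0, 0, 0.13]}, {"translation": [0, 0, 0], "rotation": [0, 0, 0.13]}, {"translation": [0, 0, 0], "rotation": [0, 0, 0.13]}, {"translation": [0, 0, 0], "rotation": [0, 0, 0.13]}, {"translation": [0, 0, 0], "rotation": [0, 0, 0.13]}, {"translation": [0, 0, 0], "rotation": [0, 0, 0.13]}, {"translation": [0, 0, 0], "rotation": [0, 0, 0.13]}, {"translation": [0, 0, 0], "rotation": [0, 0, 0.13]}]}}

```text
t: 11.82
eef_pos: [0.5449, -0.0282, 0.1204]
ee_rot: [-3.142, -0.0, -2.259]
force: [-3.1, -4.3, 2.1]
width: 0.0259
gripper_force: 22.0
```

```bash
python3 st.py
```

```text
{'t': 11.817, 'eef_pos': [0.545, -0.028, 0.12], 'ee_rot': [-3.142, -0.0, -2.259], 'force': [-3.062, -4.317, 2.11], 'moment': [-1.686, 1.274, 0.174], 'width': 0.026, 'gripper_force': 22.001}
```

Emit:
{"fn": "apply_moves", "kwargs": {"steps": [{"translation": [0, 0, 0], "rotation": [0, 0, 0]}, {"translation": [0, 0, 0], "rotation": [0, 0, 0]}, {"translation": [0, 0, 0], "rotation": [0, 0, 0]}, {"translation": [0, 0, 0], "rotation": [0, 0, 0]}, {"translation": [0, 0, 0], "rotation": [0, 0, 0]}, {"translation": [0, 0, 0], "rotation": [0, 0, 0]}, {"translation": [0, 0, 0.02], "rotation": [0, 0, 0]}, {"translation": [0, 0, 0.06], "rotation": [0, 0, 0]}, {"translation": [0, 0, 0.1], "rotation": [0, 0, 0]}, {"translation": [0, 0, 0.15], "rotation": [0, 0, 0]}], "jaw": -1}}

```text
t: 12.65
eef_pos: [0.5451, -0.0279, 0.1589]
ee_rot: [-3.142, -0.0, -2.258]
force: [0.8, 0.9, -0.3]
width: 0.0848
gripper_force: 0.0
```

Emit:
{"fn": "apply_moves", "kwargs": {"steps": [{"translation": [0, 0, 0.04], "rotation": [0, 0, -0.1]}, {"translation": [0, 0, 0.08], "rotation": [0, 0, -0.2]}, {"translation": [0, 0, 0.12], "rotation": [0, 0, -0.3]}, {"translation": [0, 0, 0.16], "rotation": [0, 0, -0.4]}, {"translation": [0, 0, 0.2], "rotation": [0, 0, -0.5]}, {"translation": [0, 0, 0.24], "rotation": [0, 0, -0.6]}, {"translation": [0, 0, 0.28], "rotation": [0, 0, -0.7]}, {"translation": [0, 0, 0.28], "rotation": [0, 0, -0.8]}, {"translation": [0, 0, 0.28], "rotation": [0, 0, -0.9]}, {"translation": [0, 0, 0.28], "rotation": [0, 0, -1.0]}]}}

```text
t: 13.48
eef_pos: [0.5454, -0.0279, 0.2295]
ee_rot: [-3.141, 0.002, -2.784]
force: [0.7, 0.2, 0.1]
width: 0.0877
gripper_force: 0.0
```

```bash
python3 st.py
python3 - <<'E'
from h import *
c=camera_model("wrist");im=grab_frame("wrist");cv2.imwrite("pics/w2.png",im)
u,v=map(int,proj(c,[.555,-.025,.11]));print(u,v)
u0,v0=u-80,max(v-65,0);print(u0,v0)
cv2.imwrite('pics/w2c.png',cv2.resize(im[v0:v0+130,u0:u0+160],None,fx=4.6,fy=4.6,interpolation=cv2.INTER_CUBIC))
E
```

```text
{'t': 13.483, 'eef_pos': [0.545, -0.028, 0.23], 'ee_rot': [-3.141, 0.002, -2.784], 'force': [0.659, 0.197, 0.145], 'moment': [0.01, 0.004, -0.012], 'width': 0.088, 'gripper_force': 0.0}
320 205
240 140
```

View pics/w2c.png

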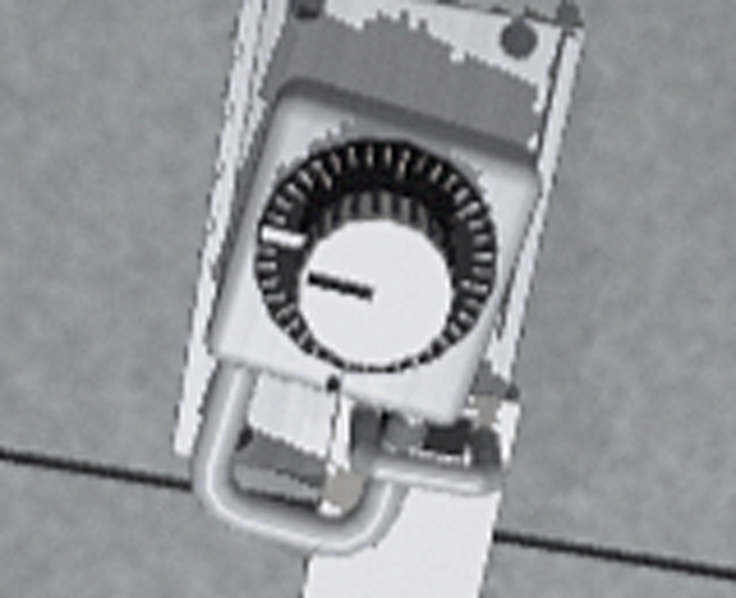

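The mark now points towards the crop's left (disc mark at (283,238), disc centre (376,258)) and the knob top is at (376,295). The lock sits slightly rotated between the rails.

Run:
```python
from h import *
c=camera_model("wrist")
f=lambda x,y,z:ray(c,240+x/4.6,140+y/4.6,z)
ang=lambda a,b:np.arctan2(*(a-b)[[1,0]])
K=f(376,295,.136);D=f(376,258,.116);print(K,D,"mark",ang(f(283,238,.116),D),ang(f(310,277,.136),f(373,294,.136)))
S=f(435,472,.1115)
print("rail L",ang(f(180,440,.094),f(245,5,.094)),"rail R",ang(f(500,395,.094),f(580,30,.094)))
print("lock sides L",ang(f(213,345,.112),f(275,100,.112)),"front->yaw",ang(f(462,415,.112),f(213,350,.112))-np.pi/2,"back",ang(f(538,180,.112),f(300,82,.112))-np.pi/2)
e=np.array([np.cos(.18),np.sin(.18),0]);print("staple ahead of dial",S,(S-K)@e)
```

```text
[ 0.54547667 -0.02783574  0.136     ] [ 0.54498629 -0.02802071  0.116     ] mark -1.4372858251662377 -1.4926778330062156
rail L 0.18113420465043922 rail R 0.17303629597475464
lock sides L 0.0910739221479582 front->yaw 0.08192999846404381 back -0.04158319763713236
staple ahead of dial [ 0.58121643 -0.00296458  0.1115    ] 0.0396150124335816
```

Emit:
{"fn": "apply_moves", "kwargs": {"steps": [{"translation": [0, 0, -0.04], "rotation": [0, 0, -0.1]}, {"translation": [0, 0, -0.1], "rotation": [0, 0, -0.2]}, {"translation": [0, 0, -0.17], "rotation": [0, 0, -0.3]}, {"translation": [0, 0, -0.24], "rotation": [0, 0, -0.345]}, {"translation": [0, 0, -0.31], "rotation": [0, 0, -0.345]}, {"translation": [0, 0, -0.37], "rotation": [0, 0, -0.345]}, {"translation": [0, 0, -0.42], "rotation": [0, 0, -0.345]}, {"translation": [0, 0, -0.46], "rotation": [0, 0, -0.345]}, {"translation": [0, 0, -0.48], "rotation": [0, 0, -0.345]}, {"translation": [0, 0, -0.48], "rotation": [0, 0, -0.345]}]}}

```text
t: 14.37
eef_pos: [0.5447, -0.028, 0.1073]
ee_rot: [-3.142, -0.001, -2.962]
force: [0.2, 0.8, -0.5]
width: 0.0874
gripper_force: 0.0
```

```bash
python3 st.py
```

```text
{'t': 14.367, 'eef_pos': [0.545, -0.028, 0.107], 'ee_rot': [-3.142, -0.001, -2.962], 'force': [0.221, 0.816, -0.486], 'moment': [0.011, 0.031, 0.046], 'width': 0.087, 'gripper_force': 0.0}
```

Emit:
{"fn": "apply_moves", "kwargs": {"steps": [{"translation": [0, 0, -0.01], "rotation": [0, 0, 0]}, {"translation": [0, 0, -0.02], "rotation": [0, 0, 0]}, {"translation": [0, 0, -0.03], "rotation": [0, 0, 0]}, {"translation": [0, 0, -0.043], "rotation": [0, 0, 0]}, {"translation": [0, 0, -0.043], "rotation": [0, 0, 0]}, {"translation": [0, 0, -0.043], "rotation": [0, 0, 0]}, {"translation": [0, 0, -0.043], "rotation": [0, 0, 0]}, {"translation": [0, 0, -0.043], "rotation": [0, 0, 0]}, {"translation": [0, 0, -0.043], "rotation": [0, 0, 0]}, {"translation": [0, 0, -0.043], "rotation": [0, 0, 0]}]}}

```text
t: 15.2
eef_pos: [0.5451, -0.0279, 0.0972]
ee_rot: [3.142, 0.0, -2.962]
force: [0.9, -0.8, -0.4]
width: 0.0878
gripper_force: 0.0
```

Emit:
{"fn": "apply_moves", "kwargs": {"steps": [{"translation": [0, 0, 0], "rotation": [0, 0, 0]}, {"translation": [0, 0, 0], "rotation": [0, 0, 0]}, {"translation": [0, 0, 0], "rotation": [0, 0, 0]}, {"translation": [0, 0, 0], "rotation": [0, 0, 0]}, {"translation": [0, 0, 0], "rotation": [0, 0, 0]}, {"translation": [0, 0, 0], "rotation": [0, 0, 0]}, {"translation": [0, 0, 0], "rotation": [0, 0, 0]}, {"translation": [0, 0, 0], "rotation": [0, 0, 0]}, {"translation": [0, 0, 0], "rotation": [0, 0, 0]}, {"translation": [0, 0, 0], "rotation": [0, 0, 0]}], "jaw": 1, "newtons": 35}}

```text
t: 16.03
eef_pos: [0.5451, -0.0281, 0.0971]
ee_rot: [-3.141, 0.0, -2.962]
force: [2.2, -2.9, -1.0]
width: 0.051
gripper_force: 33.5
```

```bash
python3 st.py
```

```text
{'t': 16.033, 'eef_pos': [0.545, -0.028, 0.097], 'ee_rot': [-3.141, 0.0, -2.962], 'force': [2.199, -2.891, -0.982], 'moment': [-0.806, -0.466, 0.025], 'width': 0.051, 'gripper_force': 33.453}
```

Emit:
{"fn": "apply_moves", "kwargs": {"steps": [{"translation": [-0.008, -0.0014, 0], "rotation": [0, 0, 0]}, {"translation": [-0.016, -0.0029, 0], "rotation": [0, 0, 0]}, {"translation": [-0.024, -0.0043, 0], "rotation": [0, 0, 0]}, {"translation": [-0.032, -0.0058, 0], "rotation": [0, 0, 0]}, {"translation": [-0.038, -0.0068, 0], "rotation": [0, 0, 0]}, {"translation": [-0.044, -0.0079, 0], "rotation": [0, 0, 0]}, {"translation": [-0.05, -0.009, 0], "rotation": [0, 0, 0]}, {"translation": [-0.056, -0.01, 0], "rotation": [0, 0, 0]}, {"translation": [-0.062, -0.011, 0], "rotation": [0, 0, 0]}, {"translation": [-0.064, -0.0115, 0], "rotation": [0, 0, 0]}]}}

```text
t: 16.87
eef_pos: [0.5322, -0.03, 0.0982]
ee_rot: [-3.141, 0.007, -2.961]
force: [11.0, -2.1, -5.2]
width: 0.0509
gripper_force: 33.1
```

```bash
python3 st.py
```

```text
{'t': 16.867, 'eef_pos': [0.532, -0.03, 0.098], 'ee_rot': [-3.141, 0.007, -2.961], 'force': [11.005, -2.059, -5.232], 'moment': [-0.882, -4.063, 0.18], 'width': 0.051, 'gripper_force': 33.066}
```

Emit:
{"fn": "apply_moves", "kwargs": {"steps": [{"translation": [-0.002, -0.0004, 0], "rotation": [0, 0, 0]}, {"translation": [-0.004, -0.0007, 0], "rotation": [0, 0, 0]}, {"translation": [-0.006, -0.0011, 0], "rotation": [0, 0, 0]}, {"translation": [-0.008, -0.0014, 0], "rotation": [0, 0, 0]}, {"translation": [-0.01, -0.0018, 0], "rotation": [0, 0, 0]}, {"translation": [-0.012, -0.0022, 0], "rotation": [0, 0, 0]}, {"translation": [-0.014, -0.0025, 0], "rotation": [0, 0, 0]}, {"translation": [-0.016, -0.0029, 0], "rotation": [0, 0, 0]}, {"translation": [-0.016, -0.0029, 0], "rotation": [0, 0, 0]}, {"translation": [-0.016, -0.0029, 0], "rotation": [0, 0, 0]}]}}

```text
t: 17.7
eef_pos: [0.5288, -0.0306, 0.0984]
ee_rot: [-3.141, 0.007, -2.961]
force: [11.8, -1.2, -4.5]
width: 0.0511
gripper_force: 32.8
```

```bash
python3 st.py
```

```text
{'t': 17.7, 'eef_pos': [0.529, -0.031, 0.098], 'ee_rot': [-3.141, 0.007, -2.961], 'force': [11.757, -1.188, -4.531], 'moment': [-0.644, -4.184, 0.356], 'width': 0.051, 'gripper_force': 32.807}
```

Emit:
{"fn": "apply_moves", "kwargs": {"steps": [{"translation": [-0.004, -0.0007, 0], "rotation": [0, 0, 0]}, {"translation": [-0.008, -0.0014, 0], "rotation": [0, 0, 0]}, {"translation": [-0.012, -0.0022, 0], "rotation": [0, 0, 0]}, {"translation": [-0.016, -0.0029, 0], "rotation": [0, 0, 0]}, {"translation": [-0.02, -0.0036, 0], "rotation": [0, 0, 0]}, {"translation": [-0.024, -0.0043, 0], "rotation": [0, 0, 0]}, {"translation": [-0.028, -0.005, 0], "rotation": [0, 0, 0]}, {"translation": [-0.032, -0.0058, 0], "rotation": [0, 0, 0]}, {"translation": [-0.036, -0.0065, 0], "rotation": [0, 0, 0]}, {"translation": [-0.04, -0.0072, 0], "rotation": [0, 0, 0]}]}}

```text
t: 18.53
eef_pos: [0.5177, -0.032, 0.098]
ee_rot: [3.141, 0.006, -2.961]
force: [6.7, 3.4, -3.2]
width: 0.051
gripper_force: 32.8
```

```bash
python3 st.py
```

```text
{'t': 18.533, 'eef_pos': [0.518, -0.032, 0.098], 'ee_rot': [3.141, 0.006, -2.961], 'force': [6.722, 3.437, -3.192], 'moment': [0.909, -2.832, 0.469], 'width': 0.051, 'gripper_force': 32.78}
```

Emit:
{"fn": "apply_moves", "kwargs": {"steps": [{"translation": [-0.003, -0.0005, 0], "rotation": [0, 0, 0]}, {"translation": [-0.006, -0.001, 0], "rotation": [0, 0, 0]}, {"translation": [-0.009, -0.0016, 0], "rotation": [0, 0, 0]}, {"translation": [-0.012, -0.0022, 0], "rotation": [0, 0, 0]}, {"translation": [-0.015, -0.0027, 0], "rotation": [0, 0, 0]}, {"translation": [-0.018, -0.0032, 0], "rotation": [0, 0, 0]}, {"translation": [-0.021, -0.0038, 0], "rotation": [0, 0, 0]}, {"translation": [-0.024, -0.0043, 0], "rotation": [0, 0, 0]}, {"translation": [-0.027, -0.0049, 0], "rotation": [0, 0, 0]}, {"translation": [-0.028, -0.005, 0], "rotation": [0, 0, 0]}]}}

```text
t: 19.37
eef_pos: [0.5092, -0.0329, 0.0974]
ee_rot: [3.14, 0.003, -2.961]
force: [3.4, 5.6, -3.8]
width: 0.0508
gripper_force: 33.0
```

```bash
python3 st.py
```

```text
{'t': 19.367, 'eef_pos': [0.509, -0.033, 0.097], 'ee_rot': [3.14, 0.003, -2.961], 'force': [3.416, 5.626, -3.775], 'moment': [2.143, -1.512, 0.458], 'width': 0.051, 'gripper_force': 32.999}
```

Emit:
{"fn": "apply_moves", "kwargs": {"steps": [{"translation": [-0.002, 0, 0], "rotation": [0, 0, 0]}, {"translation": [-0.004, 0, 0], "rotation": [0, 0, 0]}, {"translation": [-0.006, 0, 0], "rotation": [0, 0, 0]}, {"translation": [-0.008, 0, 0], "rotation": [0, 0, 0]}, {"translation": [-0.01, 0, 0], "rotation": [0, 0, 0]}, {"translation": [-0.012, 0, 0], "rotation": [0, 0, 0]}, {"translation": [-0.012, 0, 0], "rotation": [0, 0, 0]}, {"translation": [-0.012, 0, 0], "rotation": [0, 0, 0]}, {"translation": [-0.012, 0, 0], "rotation": [0, 0, 0]}, {"translation": [-0.012, 0, 0], "rotation": [0, 0, 0]}]}}

```text
t: 20.2
eef_pos: [0.508, -0.0328, 0.098]
ee_rot: [3.141, 0.006, -2.961]
force: [7.8, 4.8, -5.2]
width: 0.0506
gripper_force: 33.1
```

```bash
python3 st.py
```

```text
{'t': 20.2, 'eef_pos': [0.508, -0.033, 0.098], 'ee_rot': [3.141, 0.006, -2.961], 'force': [7.838, 4.752, -5.218], 'moment': [1.452, -3.159, 0.462], 'width': 0.051, 'gripper_force': 33.065}
```

Emit:
{"fn": "apply_moves", "kwargs": {"steps": [{"translation": [-0.002, 0, 0], "rotation": [0, 0, 0]}, {"translation": [-0.004, 0, 0], "rotation": [0, 0, 0]}, {"translation": [-0.006, 0, 0], "rotation": [0, 0, 0]}, {"translation": [-0.008, 0, 0], "rotation": [0, 0, 0]}, {"translation": [-0.01, 0, 0], "rotation": [0, 0, 0]}, {"translation": [-0.012, 0, 0], "rotation": [0, 0, 0]}, {"translation": [-0.014, 0, 0], "rotation": [0, 0, 0]}, {"translation": [-0.016, 0, 0], "rotation": [0, 0, 0]}, {"translation": [-0.016, 0, 0], "rotation": [0, 0, 0]}, {"translation": [-0.016, 0, 0], "rotation": [0, 0, 0]}]}}

```text
t: 21.03
eef_pos: [0.5068, -0.0327, 0.099]
ee_rot: [3.141, 0.011, -2.96]
force: [15.9, 1.3, -6.0]
width: 0.0504
gripper_force: 33.4
```

```bash
python3 st.py
```

```text
{'t': 21.033, 'eef_pos': [0.507, -0.033, 0.099], 'ee_rot': [3.141, 0.011, -2.96], 'force': [15.887, 1.267, -6.024], 'moment': [0.264, -5.692, 0.256], 'width': 0.05, 'gripper_force': 33.413}
```

Emit:
{"fn": "apply_moves", "kwargs": {"steps": [{"translation": [0.016, 0.002, 0], "rotation": [0, 0, 0]}, {"translation": [0.032, 0.004, 0], "rotation": [0, 0, 0]}, {"translation": [0.048, 0.006, 0], "rotation": [0, 0, 0]}, {"translation": [0.064, 0.009, 0], "rotation": [0, 0, 0]}, {"translation": [0.08, 0.012, 0], "rotation": [0, 0, 0]}, {"translation": [0.096, 0.015, 0], "rotation": [0, 0, 0]}, {"translation": [0.112, 0.018, 0], "rotation": [0, 0, 0]}, {"translation": [0.128, 0.02, 0], "rotation": [0, 0, 0]}, {"translation": [0.144, 0.023, 0], "rotation": [0, 0, 0]}, {"translation": [0.16, 0.026, 0], "rotation": [0, 0, 0]}]}}

```text
t: 21.87
eef_pos: [0.5379, -0.0291, 0.097]
ee_rot: [-3.141, -0.006, -2.963]
force: [-9.4, -1.8, 11.1]
width: 0.0508
gripper_force: 33.9
```

```bash
python3 st.py
python3 - <<'E'
from h import *
c=camera_model("wrist");im=grab_frame("wrist")
u,v=map(int,proj(c,[.57,-.02,.105]));u0,v0=max(u-80,0),max(v-65,0);print(u0,v0)
cv2.imwrite('pics/w3c.png',cv2.resize(im[v0:v0+130,u0:u0+160],None,fx=4.6,fy=4.6,interpolation=cv2.INTER_CUBIC))
E
```

```text
{'t': 21.867, 'eef_pos': [0.538, -0.029, 0.097], 'ee_rot': [-3.141, -0.006, -2.963], 'force': [-9.412, -1.797, 11.129], 'moment': [-0.713, 3.339, -0.034], 'width': 0.051, 'gripper_force': 33.869}
248 261
```

View pics/w3c.png

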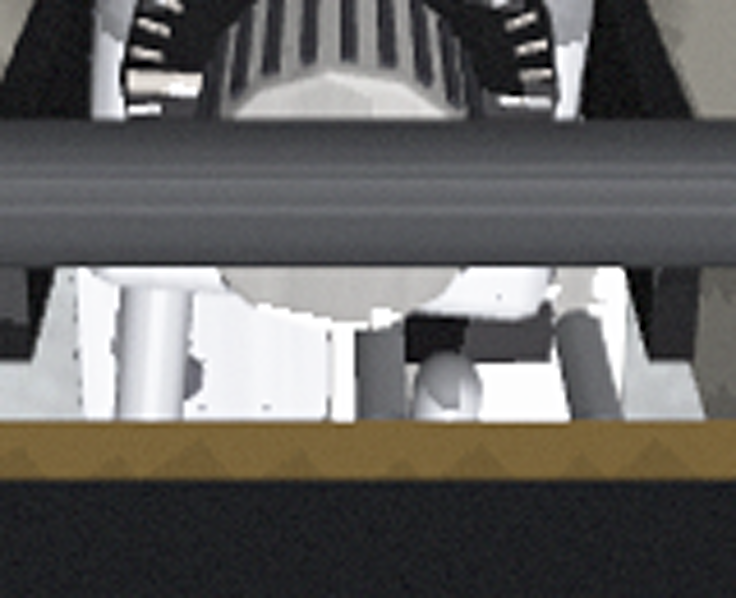

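The lower crop shows the short leg's tip free of the case at (447,385), between the staple posts at (380,380) and (585,370). The shackle is drawn, and the lock needs to slide about 11 mm further.

Emit:
{"fn": "apply_moves", "kwargs": {"steps": [{"translation": [0.006, 0.001, 0.002], "rotation": [0, 0, 0]}, {"translation": [0.012, 0.002, 0.002], "rotation": [0, 0, 0]}, {"translation": [0.018, 0.003, 0.002], "rotation": [0, 0, 0]}, {"translation": [0.024, 0.004, 0.002], "rotation": [0, 0, 0]}, {"translation": [0.03, 0.005, 0.002], "rotation": [0, 0, 0]}, {"translation": [0.036, 0.006, 0.002], "rotation": [0, 0, 0]}, {"translation": [0.042, 0.006, 0.002], "rotation": [0, 0, 0]}, {"translation": [0.042, 0.006, 0.002], "rotation": [0, 0, 0]}, {"translation": [0.042, 0.006, 0.002], "rotation": [0, 0, 0]}, {"translation": [0.042, 0.006, 0.002], "rotation": [0, 0, 0]}]}}

```text
t: 22.75
eef_pos: [0.5511, -0.0266, 0.0971]
ee_rot: [3.141, -0.001, -2.963]
force: [-3.9, -1.9, -3.0]
width: 0.0503
gripper_force: 33.6
```

```bash
python3 st.py
```

```text
{'t': 22.75, 'eef_pos': [0.551, -0.027, 0.097], 'ee_rot': [3.141, -0.001, -2.963], 'force': [-3.901, -1.935, -2.973], 'moment': [-0.917, 1.296, 0.115], 'width': 0.05, 'gripper_force': 33.637}
```

Emit:
{"fn": "apply_moves", "kwargs": {"steps": [{"translation": [-0.004, -0.001, 0], "rotation": [0, 0, 0]}, {"translation": [-0.008, -0.001, 0], "rotation": [0, 0, 0]}, {"translation": [-0.008, -0.001, 0.002], "rotation": [0, 0, 0]}, {"translation": [-0.008, -0.001, 0.006], "rotation": [0, 0, 0]}, {"translation": [-0.008, -0.001, 0.01], "rotation": [0, 0, 0]}, {"translation": [-0.008, -0.001, 0.014], "rotation": [0, 0, 0]}, {"translation": [-0.008, -0.001, 0.018], "rotation": [0, 0, 0]}, {"translation": [-0.008, -0.001, 0.022], "rotation": [0, 0, 0]}, {"translation": [-0.008, -0.001, 0.024], "rotation": [0, 0, 0]}, {"translation": [-0.008, -0.001, 0.024], "rotation": [0, 0, 0]}]}}

```text
t: 23.58
eef_pos: [0.5498, -0.0265, 0.1039]
ee_rot: [3.141, 0.001, -2.962]
force: [0.0, -0.4, -3.7]
width: 0.0505
gripper_force: 33.8
```

```bash
python3 st.py
```

```text
{'t': 23.583, 'eef_pos': [0.55, -0.027, 0.104], 'ee_rot': [3.141, 0.001, -2.962], 'force': [0.006, -0.352, -3.666], 'moment': [-0.001, 0.052, -0.01], 'width': 0.051, 'gripper_force': 33.824}
```

Emit:
{"fn": "apply_moves", "kwargs": {"steps": [{"translation": [0, 0, 0.01], "rotation": [0, 0, 0]}, {"translation": [0, 0, 0.03], "rotation": [0, 0, 0]}, {"translation": [0, 0, 0.05], "rotation": [0, 0, 0]}, {"translation": [0, 0, 0.08], "rotation": [0, 0, 0]}, {"translation": [0, 0, 0.11], "rotation": [0, 0, 0]}, {"translation": [0, 0, 0.14], "rotation": [0, 0, 0]}, {"translation": [0, 0, 0.17], "rotation": [0, 0, 0]}, {"translation": [0, 0, 0.2], "rotation": [0, 0, 0]}, {"translation": [0, 0, 0.23], "rotation": [0, 0, 0]}, {"translation": [0, 0, 0.26], "rotation": [0, 0, 0]}]}}

```text
t: 24.42
eef_pos: [0.5495, -0.0268, 0.1694]
ee_rot: [3.142, 0.0, -2.962]
force: [0.4, -0.2, -4.1]
width: 0.0506
gripper_force: 33.8
```

Emit:
{"fn": "apply_moves", "kwargs": {"steps": [{"translation": [0, 0, 0.04], "rotation": [0, 0, 0]}, {"translation": [0, 0, 0.09], "rotation": [0, 0, 0]}, {"translation": [0, 0, 0.14], "rotation": [0, 0, 0]}, {"translation": [0, 0, 0.19], "rotation": [0, 0, 0]}, {"translation": [0, 0, 0.24], "rotation": [0, 0, 0]}, {"translation": [0, 0, 0.28], "rotation": [0, 0, 0]}, {"translation": [0, 0, 0.31], "rotation": [0, 0, 0]}, {"translation": [0, 0, 0.33], "rotation": [0, 0, 0]}, {"translation": [0, 0, 0.34], "rotation": [0, 0, 0]}, {"translation": [0, 0, 0.34], "rotation": [0, 0, 0]}]}}

```text
t: 25.25
eef_pos: [0.5496, -0.0268, 0.2538]
ee_rot: [3.142, 0.0, -2.962]
force: [0.1, -0.5, -4.1]
width: 0.051
gripper_force: 33.8
```

```bash
python3 st.py
python3 - <<'E'
from h import *
c=camera_model("side");im=grab_frame("side")
u,v=map(int,proj(c,[.55,-.02,.19]));u0,v0=u-70,v-70
cv2.imwrite('pics/s4.png',cv2.resize(im[v0:v0+140,u0:u0+160],None,fx=4.2,fy=4.2,interpolation=cv2.INTER_CUBIC))
E
```

```text
{'t': 25.25, 'eef_pos': [0.55, -0.027, 0.254], 'ee_rot': [3.142, 0.0, -2.962], 'force': [0.056, -0.532, -4.139], 'moment': [0.001, 0.018, 0.009], 'width': 0.051, 'gripper_force': 33.829}
```

View pics/s4.png

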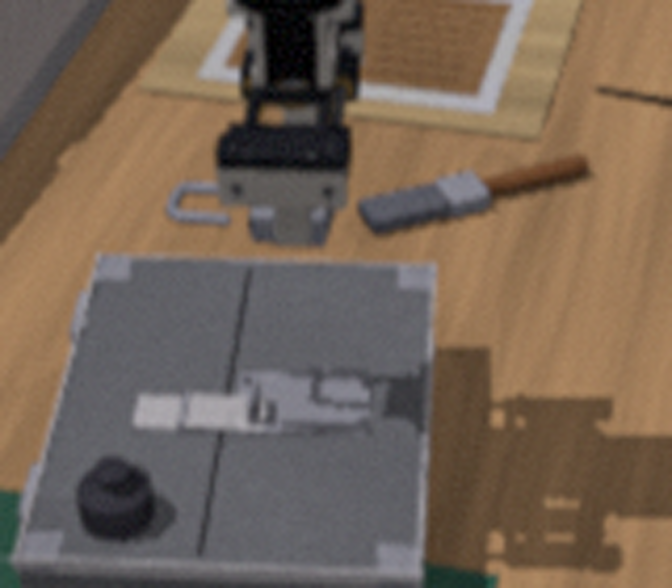

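The lock is in the gripper with its shackle drawn (crop (200,205)). It is level and well above the case, the staple is intact at (265,410), and the weight and brush have not been moved. I'm handing it in.

```bash
python3 -c "
from station import *
print(job_done())"
```

```text
the job is handed in; nothing more can be done
None
```

The padlock is open and unhooked from the staple, and the job is handed in with the arm holding the lock level, dial up, about 16 cm above the case; the run took about 25 s, and I never touched the weight, bowl or brush.

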